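# This vial goes there: index the sample carousel and point out the free place

## Task

Show a colleague where the last sample goes, touching no vial and gripping nothing. With a fingertip gently push the upright pin on the carousel's hub round, either way, until the empty vial holder lines up with the loading mark and leave it there. Then point straight down at the single vial standing on the bench, fingertips just above its cap, for two seconds; after that point the same way at the empty holder for two seconds and finish there, still pointing, with all the other things on the bench as they stood.

Things in the scene. Friction and masses are not known exactly. Their poses are not given: they have to be found in the camera images.
- carousel_base: Fixed round grey housing of the sample carousel, 226 mm across, 30 mm high, with a 41 mm high pod at its back (out to 165 mm from the axis). Origin: on the turning axis, at bench level; z up; -x points from the axis to the loading mark, a steel arrowhead on a bracket at the rim (99 to 125 mm from the axis, top 47 mm above the bench).
- turntable: Aluminium turntable, 190 mm across, 8 black vial holders evenly on a 76 mm radius, grey hub 108 mm across, top 64 mm above the bench (nut in its middle to 68 mm). Turns both ways without stops, does not run on; 0.4 kg; friction, about 2 N at the pin, keeps it. Over 25 N is rough. Origin: on the axis, 34 mm above the bench; -x to the empty holder, +y to the pin. Starts 45 degrees or more off the mark.
- turning_pin_top (a point): Centre of the top of the turning pin: black upright round pin, 14 mm in diameter, on the hub, 38 mm from the axis, top 122 mm above the bench, full thickness from 74 mm up. It stands a quarter turn clockwise (seen from above) from the empty holder. Vial caps end at 80 mm, so fingertips 86 to 95 mm above the bench push the pin clear of all else.
- empty_place (a point): Centre of the mouth of the only empty vial holder: an upright black tube, 20 mm outside, 13.6 mm bore, 12 mm high, mouth 56 mm above the bench, 76 mm from the axis. It turns with the turntable. In the other seven holders stand vials whose white caps reach 80 mm above the bench.
- loading_point (a point): Where the mouth of a holder stands when it is lined up with the loading mark: fixed on the carousel, 76 mm from the axis towards the mark, 56 mm above the bench.
- carousel_centre (a point): Point on the turning axis at the height of the turntable's face, 44 mm above the bench.
- sample_vials: The seven identical white-capped 12 mm vials in the carousel, fixed in their holders (not to be touched). Origin: on the turning axis, 34 mm above the bench.
- waiting_vial: The single loose vial: clear, white cap, 12 mm across, 34 mm high, standing upright alone on the open bench to the left (+y) of the carousel, not in a holder. Origin: centre of its underside. It is light and tips at a touch.
- waiting_vial_top (a point): Centre of the top of the loose vial's cap, 34 mm above the bench.
- fitting: Bystander: slim white screw fitting, 10 mm across, 24 mm high, standing on the bench near the loose vial (may swap places with it).
- spare_cap: Bystander: ribbed white bottle cap, 38 mm across, 20 mm high, on the bench near the loose vial (may swap places with it).
- tweezers_1: Bystander: steel tweezers, 123 mm long, 9 mm high, lying left of the carousel.
- spanner: Bystander: steel spanner, 164 mm long, 6 mm high, lying right of the carousel.
- reagent_bottle: Bystander: small white reagent bottle, 34 mm across, 74 mm high, at the right behind the carousel.
- small_beaker: Bystander: clear beaker, 54 mm across, 69 mm high, left behind the carousel.

How it is judged:
By the outcome, as a careful person would: the job done as asked, in the order asked, and still so for the second after the job is handed in, with the robot touching nothing.
It also fails if it takes over 72 s, if anything falls off the work surface, if the arm or the gripper's body presses on something with over 40 N, if the wrist force passes 120 N, or if a joint passes its speed limit or range.

## Robot

A 6-joint arm with a two-finger parallel gripper is mounted at the origin on a cart in front of the work surface, level with it; the furniture and walls round the work are solid. World frame = base frame: x ahead of the robot, y to its left, z up, the work surface at z = 0. Lengths are in m, angles in rad, forces in N, time in s.
With the tool pointing down it reaches from about 0.35 to 0.975 m from the base axis. Payload 4.9 kg.
Tool frame: the origin (TCP) lies between the finger pads; the fingertips stand 22 mm ahead of it and the grasp point (between the pads) lies 3 mm ahead of it; z points along the fingers, y is the line along which they close (so a half turn about z gives the same grasp; the last joint's range is limited). The gripper opens to 85 mm and grips with 20 to 120 N. Pads are 22 mm wide; open, the fingers measure 114 mm over their backs; the gripper's body (76 mm by 85 mm) begins 54 mm behind the grasp point. The pads swing forward as they close: fully open they stand 13 mm farther back than shut.
Start: joints at [-1.231, 0.053, 1.613, -0, 1.476, -0.119], TCP at [0.277, -0.56, 0.253] pointing down, gripper open.
Joint ranges: [-3.01, 3.01], [-1.01, 2.22], [0.06, 2.58], [-1.02, 4.17], [0.09, 2.62], [-3.14, 3.14]. Speed limits (rad/s): [2.57, 2.57, 3.14, 3.14, 3.14, 3.14].

## Interface

Orientations are given as a unit quaternion [w, x, y, z].
In Python, from plant import state, grab_frame, get_calibration, job_done, recognise, regions_of gives the robot as it stands.
- The arm moves only by the tool apply_moves, never from a script. Its argument "targets" is a list of rows, each an object with "translation": the shift along the tool's x, y, z normalised to -1 to 1, where 1 is 100 mm, a list of three; "twist": the turn about the tool's z normalised to -1 to 1, where 1 is 0.1 rad; "hand": the opening, from 0 (shut) to 1 (fully open). A call has 1 to 8 rows; each row shifts and turns the commanded pose from where the row before left it, along the tool's axes as they then stand; what a row does not reach is not made up. A row lasts 1/10 s, in which the tool goes at most 50 mm and 8.59 degrees, less where a joint would pass 70% of its speed; a pose out of reach is approached as far as the arm can. A call with a number of a shift or a turn outside -1 to 1 is refused whole. A call with a gripper value outside its range is refused whole. The fingers move at their own pace and stop on an object; the grip force is fixed at half the most. Time passes only in rows, so rows that do not move let the fingers close. It gives the time, the measured TCP pose, the force, the opening and the grip force at its end, in the units of the state.
- state(): the state, without advancing time (a new reading comes with each control period).
- grab_frame(name): name is "side" or "top" or "wrist"; returns the picture (420x560x3 uint8, red, green, blue); there is no depth.
- get_calibration(name): a dict with "camera_matrix" (3x3 intrinsics, pixels), "D" ([k1, k2, p1, p2, k3] as OpenCV has them; the pictures are not rectified), "pose" (4x4, takes a point from camera to world coordinates). Camera axes: x right, y up, looking along -z (the intrinsics and any distortion apply to the point x, -y, -z); pixel columns grow to the right and rows downward; lengths in m; the calibration is good to about 2 mm. A picture is of the moment at which its call begins: read the wrist's pose just before it. get_calibration takes no time and is no camera call; for the wrist camera it gives the pose at the moment of the call.
- job_done(): hands the job in; it is judged then, once.
Trained networks look in the newest picture that a camera, given by its name, has taken for a name from the list of things; names that differ only in an ending like _2 or _b are one class to them, and where a whole thing is asked for, a point or a joint stands for the part that bears it (a point fixed in the world has none). Each returns a list of dicts, best first, with "score" (0 to 1); they miss things now and then, are a little off and sometimes report something else, mostly with a low value. They report only what shows in the picture. A call takes as long as a camera call.
- recognise(camera, query): "point" ([x, y, z] in m, in world coordinates, good to about 4 mm: the middle of the surface that is visible of it).
- regions_of(camera, query): "pixels" (420x560 bool, what is visible of it).
The state is a dict: "time": time; "joint_pos": joint angles; "joint_vel": joint speeds; "joint_efforts": joint torques, N m; "tool_pos": TCP position; "tool_rot": TCP orientation; "contact_force": force on the tool from outside, world axes, zero at the start; "ft_torque": the same for the moment, N m; "gripper_width": opening from 0.0 (shut) to 1.0 (fully open); "grasp_force": force on a finger pad.
Only numpy, scipy, OpenCV 4.12 (cv2) and the standard library are available. Lean on these libraries where they do the work, as an engineer would, in place of code of your own. Each camera call takes 0.05 s, during which the arm holds its last target. There are 200 camera calls.

## Working session

There is one attempt and no reset: what is moved stays moved. The work goes in short steps, Python scripts to look and compute and a tool call to move; the robot and the scene stay as the last step left them, time stands still between calls to the robot, and variables do not carry over. Pictures are saved under pics/ and viewed, at most 10 in all, crops included, and the job is handed in when it is done.

Besides the shell and the picture viewer there is one more tool, called after ">>>" by a JSON object that holds its "name" and its "arguments", one argument or row to a line. apply_moves: Moves the arm, as the interface text tells. Its arguments: {"type":"object","properties":{"targets":{"type":"array"}},"required":["targets"]}

```bash
mkdir -p pics; ls; cat > h.py <<'E'
import numpy as np,cv2
from plant import *
def ray(cam,uv):
    c=get_calibration(cam);K=np.array(c["camera_matrix"]);D=np.array(c["D"],float);T=np.array(c["pose"])
    p=cv2.undistortPoints(np.array(uv,float).reshape(-1,1,2),K,D).reshape(-1,2)
    d=np.c_[p[:,0],-p[:,1],-np.ones(len(p))]@T[:3,:3].T
    return T[:3,3],d
def atz(cam,uv,z):
    o,d=ray(cam,uv);return o+d*((z-o[2])/d[:,2])[:,None]
def proj(cam,P):
    c=get_calibration(cam);K=np.array(c["camera_matrix"]);D=np.array(c["D"],float);T=np.array(c["pose"])
    q=(np.atleast_2d(P)-T[:3,3])@T[:3,:3];q=q*[1,-1,-1]
    return cv2.projectPoints(q,np.zeros(3),np.zeros(3),K,D)[0].reshape(-1,2)
def save(cam,name):
    im=grab_frame(cam);cv2.imwrite("pics/"+name,im[:,:,::-1]);return im
E
python3 - <<'E'
from h import *
s=state();print(s)
for c in("top","side"):
    save(c,c+"0.png");print(c,np.round(np.array(get_calibration(c)["pose"]),2).tolist())
    for q in["turning_pin_top","empty_place","carousel_base","turntable","waiting_vial","fitting","spare_cap","small_beaker","tweezers_1"]:
        print(q,[(np.round(r["point"],3).tolist(),round(r["score"],2)) for r in recognise(c,q)[:3]])
E
```

```text
pics
{'time': 0.0, 'joint_pos': array([-1.23102002e+00,  5.33441531e-02,  1.61427451e+00, -1.88561591e-05,
        1.47599054e+00, -1.18989121e-01]), 'joint_vel': array([-2.46104391e-04, -6.79436843e-04,  7.56037720e-04, -1.19355440e-04,
        2.21323987e-05, -8.28919524e-04]), 'joint_efforts': array([-6.62295806e-04, -3.93677294e+01, -3.70177567e+01, -1.57282907e-04,
        7.17664356e-03,  7.53008749e-06]), 'tool_pos': array([ 0.27658726, -0.55983413,  0.25208249]), 'tool_rot': array([-1.00110092e-03,  9.73806237e-01,  2.27377212e-01, -1.20408580e-04]), 'contact_force': array([0.25828684, 0.37776677, 0.45572941]), 'ft_torque': array([-0.00343675,  0.02755044, -0.0127137 ]), 'grasp_force': 0.0, 'gripper_width': 1.0003957431717732}
top [[0.02, 0.99, -0.13, 0.41], [-1.0, 0.02, -0.01, 0.07], [-0.01, 0.13, 0.99, 1.4], [0.0, 0.0, 0.0, 1.0]]
turning_pin_top [([0.561, 0.034, 0.045], 0.91)]
empty_place [([0.568, 0.034, 0.04], 0.58)]
carousel_base [([0.575, 0.033, 0.045], 0.57), ([0.614, -0.248, 0.003], 0.28), ([0.563, 0.039, 0.048], 0.15)]
turntable [([0.565, 0.036, 0.046], 0.87)]
waiting_vial [([0.566, 0.037, 0.045], 0.24)]
fitting [([0.568, 0.033, 0.039], 0.72)]
spare_cap [([0.578, 0.264, 0.016], 0.74)]
small_beaker [([0.732, 0.276, 0.036], 0.81)]
tweezers_1 [([0.633, 0.416, 0.008], 0.55)]
side [[-1.0, 0.01, -0.06, 0.55], [-0.05, -0.52, 0.85, 0.92], [-0.02, 0.85, 0.52, 0.6], [0.0, 0.0, 0.0, 1.0]]
turning_pin_top [([0.563, 0.062, 0.047], 0.59)]
empty_place [([0.567, 0.06, 0.05], 0.91)]
carousel_base [([0.578, 0.067, 0.042], 0.56)]
turntable [([0.563, 0.061, 0.052], 0.76), ([0.732, 0.294, 0.047], 0.25)]
waiting_vial [([0.467, 0.231, 0.021], 0.4)]
fitting [([0.582, 0.272, 0.019], 0.36)]
spare_cap [([0.58, 0.272, 0.021], 0.6), ([0.562, 0.062, 0.054], 0.49)]
small_beaker [([0.73, 0.292, 0.045], 0.79)]
tweezers_1 []
```

View pics/top0.png

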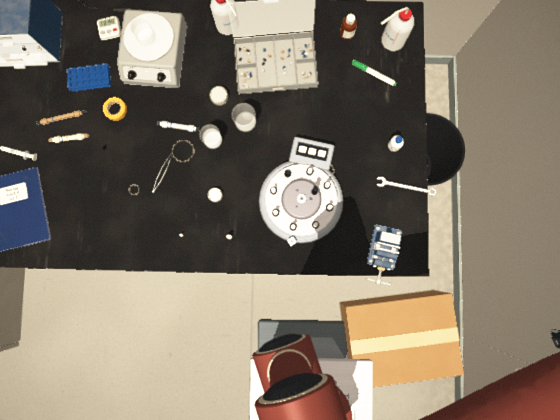

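View pics/side0.png

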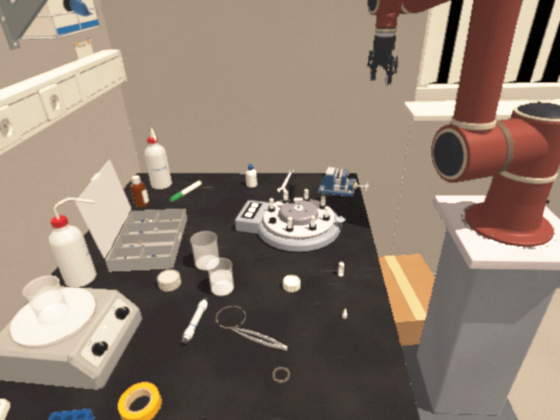

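Top view: carousel at about (301,200), with the mark at (292,240). Two small things stand at (229,236) and (181,235), the cap at (215,195) and the beakers at (210,137) and (245,117). In the side view the vial candidate is at (341,268) and the fitting candidate at (345,313). I'll enlarge these areas.

```bash
python3 - <<'E'
import cv2,numpy as np
t=cv2.imread("pics/top0.png");s=cv2.imread("pics/side0.png")
r=lambda im,x,y,w,h,W,H:cv2.resize(im[y:y+h,x:x+w],(W,H),interpolation=cv2.INTER_CUBIC)
a=np.hstack([r(t,245,130,110,120,366,400),r(s,230,175,130,80,434,267) if 0 else cv2.copyMakeBorder(r(s,230,175,130,80,434,267),0,133,0,0,0)])
b=np.hstack([r(t,170,180,70,65,215,200),r(s,325,255,40,70,114,200),np.zeros((200,471,3),np.uint8)])
cv2.imwrite("pics/crop0.png",np.vstack([a,b]))
E
```

```text
(no output)
```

View pics/crop0.png

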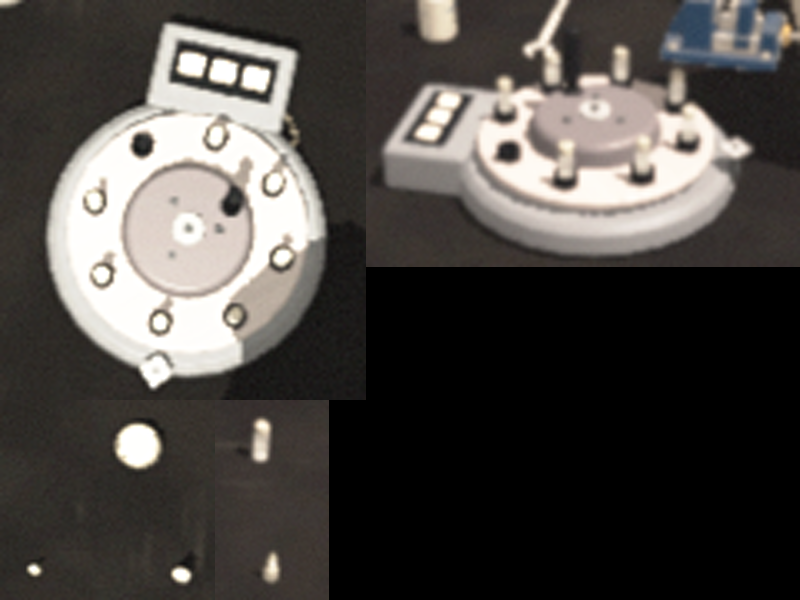

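The vial is at top (229,236), with a white cap and clear body. The slim cone at (181,235) is the fitting. The empty holder is at about (288,173), the pin top at about (316,187), and the mark at (292,240). Next I'll fit the carousel pose.

```bash
cat >> h.py <<'E'
from scipy.optimize import least_squares
def model(p):
    cx,cy,a=p  # a = world angle of empty holder direction; pin = a-90deg
    ang=a+np.arange(1,8)*np.pi/4
    L=[[cx+.076*np.cos(t),cy+.076*np.sin(t),.080] for t in ang]
    L.append([cx+.076*np.cos(a),cy+.076*np.sin(a),.056]);L.append([cx,cy,.068])
    return np.array(L)
E
python3 - <<'E'
from h import *
v=np.array([(217,134),(273,182),(283,257),(235,315),(161,320),(103,272),(95,199),(143,145),(189,229)],float)
px=np.c_[245+(v[:,0]+.5)/3.327-.5,130+(v[:,1]+.5)/3.333-.5]
# image clockwise order from empty: world, seen from above, same handedness -> cw -> negative angles
px=np.r_[px[:7][::-1],px[7:]]
f=lambda p:(proj("top",model(p))-px).ravel()
r=min((least_squares(f,[.565,.04,a]) for a in np.arange(0,6.3,.4)),key=lambda r:r.cost)
print(r.x[:2],np.degrees(r.x[2])%360,"\n",np.round(f(r.x).reshape(-1,2),1).tolist())
c=r.x[:2];a=r.x[2]
pin=np.r_[c+.038*np.array([np.sin(a),-np.cos(a)]),.122];print("pin",pin,proj("top",pin),(proj("top",pin)-[245,130])*3.33)
m=(np.array([156,368])+.5)/3.33-.5+[245,130]
M=atz("top",m,.047)[0];d=M[:2]-c;print("mark",M,np.hypot(*d),np.degrees(np.arctan2(d[1],d[0]))%360)
print("vial",atz("top",[[229,236.5]],.034),"fit",atz("top",[[181,235]],.024),"cap",atz("top",[[215,195]],.02))
print("side vial base/top",atz("side",[[341,275]],0.0),atz("side",[[341,263]],0.034), atz("side",[[345,318]],0))
w=get_calibration("wrist");s=state()
print(np.round(np.array(w["pose"]),3).tolist(),np.array(w["camera_matrix"]).round().tolist())
E
```

```text
[0.56554456 0.03232929] 28.84205515317791 
 [[-0.2, -0.3], [-0.6, 0.4], [-0.4, 0.6], [0.2, -0.0], [0.3, -0.2], [0.9, -0.3], [0.2, -0.2], [-0.2, 0.1], [-0.2, -0.0]]
pin [ 0.58387564 -0.00095692  0.122     ] [[315.47062883 188.64870986]] [[234.66719399 195.30020384]]
mark [0.45853142 0.05546754 0.047     ] 0.1094860257427387 167.7993907321473
vial [[0.46540137 0.21914271 0.034     ]] fit [[0.4671803  0.34775234 0.024     ]] cap [[0.57592739 0.2616988  0.02      ]]
side vial base/top [[0.46475472 0.22487147 0.        ]] [[0.46651026 0.22328917 0.034     ]] [[0.46706723 0.35553769 0.        ]]
[[0.443, 0.862, 0.244, 0.339], [-0.896, 0.427, 0.122, -0.53], [0.001, -0.273, 0.962, 0.373], [0.0, 0.0, 0.0, 1.0]] [[330.0, 0.0, 286.0], [0.0, 330.0, 207.0], [0.0, 0.0, 1.0]]
```

>>> {"name": "apply_moves", "arguments": {
  "targets": [
    {"translation": [0.35,-0.3,0],"twist": 0,"hand": 0},
    {"translation": [0.35,-0.3,0],"twist": 0,"hand": 0},
    {"translation": [0.35,-0.3,0],"twist": 0,"hand": 0},
    {"translation": [0.35,-0.3,0],"twist": 0,"hand": 0},
    {"translation": [0.35,-0.3,0],"twist": 0,"hand": 0},
    {"translation": [0.35,-0.3,0],"twist": 0,"hand": 0},
    {"translation": [0.35,-0.3,0],"twist": 0,"hand": 0},
    {"translation": [0.35,-0.3,0],"twist": 0,"hand": 0}
  ]
}}

```text
time: 1.8
tool_pos: [0.4219, -0.2194, 0.2536]
tool_rot: [0.0, 0.974, 0.227, 0.0]
contact_force: [1.2, 0.1, -0.0]
gripper_width: -0.001
grasp_force: 0.0
```

>>> {"name": "apply_moves", "arguments": {
  "targets": [
    {"translation": [0.35,-0.3,0],"twist": 0,"hand": 0},
    {"translation": [0.35,-0.3,0],"twist": 0,"hand": 0},
    {"translation": [0.35,-0.3,0],"twist": 0,"hand": 0},
    {"translation": [0.35,-0.3,0],"twist": 0,"hand": 0},
    {"translation": [0,0,0],"twist": 0,"hand": 0},
    {"translation": [0,0,0],"twist": 0,"hand": 0}
  ]
}}

```text
time: 2.4
tool_pos: [0.4941, -0.0506, 0.2533]
tool_rot: [0.0, 0.974, 0.229, -0.0]
contact_force: [-0.0, -0.3, -0.8]
gripper_width: -0.0
grasp_force: 0.0
```

```bash
python3 - <<'E'
from h import *
s=state();print(s["time"],s["tool_pos"],s["tool_rot"],s["gripper_width"],s["contact_force"])
np.savez("w1.npz",**{k:np.array(v) for k,v in get_calibration("wrist").items()})
save("wrist","w1.png")
for q in["turning_pin_top","empty_place","waiting_vial"]:
    print(q,[(np.round(r["point"],3).tolist(),round(r["score"],2)) for r in recognise("wrist",q)[:3]])
E
```

```text
2.4 [ 0.49407128 -0.05064341  0.25331697] [ 1.68806158e-04  9.73511573e-01  2.28637639e-01 -1.35720367e-04] -0.0003460257812568397 [-0.04897519 -0.27129594 -0.75655691]
turning_pin_top [([0.56, 0.03, 0.044], 0.73)]
empty_place [([0.563, 0.028, 0.038], 0.65)]
waiting_vial [([0.466, 0.22, 0.02], 0.5)]
```

View pics/w1.png

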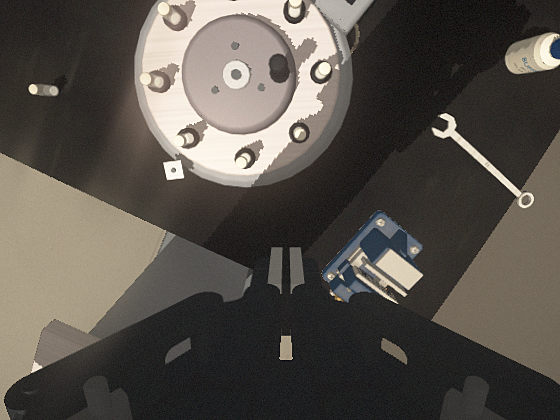

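The wrist view shows the carousel at the top: nut (236,74), pin (279,68), mark (174,170), caps around the rim, loose vial at (42,90). I'll enlarge it with the predicted points overlaid.

```bash
python3 - <<'E'
from h import *
im=cv2.imread("pics/w1.png")
p=[.56554,.03233,np.radians(28.84)]
P=np.r_[model(p),[[.58388,-.00096,.122],[.4587,.0554,.047],[.4655,.2205,.034],[.4655,.2205,0]]]
q=proj("wrist",P);print(q.round(1).tolist())
k=3.2
a=cv2.resize(im[0:187,120:370],None,fx=k,fy=k,interpolation=cv2.INTER_CUBIC)
for u,v in q: cv2.drawMarker(a,(int((u-120+.5)*k),int((v+.5)*k)),(0,0,255),0,10,1)
b=cv2.resize(im[75:105,15:75],(300,150),interpolation=cv2.INTER_CUBIC);
for u,v in q[-2:]: cv2.drawMarker(b,(int((u-15+.5)*5),int((v-75+.5)*5)),(0,0,255),0,10,1)
a[448:598,0:300]=b
cv2.imwrite("pics/w1c.png",a[:600,:800])
E
```

```text
[[161.2, 8.9], [143.2, 79.2], [176.5, 141.3], [239.0, 163.3], [298.3, 135.1], [322.5, 68.9], [293.2, 0.3], [229.4, -14.8], [234.0, 75.0], [275.7, 63.7], [173.0, 168.5], [32.4, 91.1], [54.0, 92.6]]
```

View pics/w1c.png

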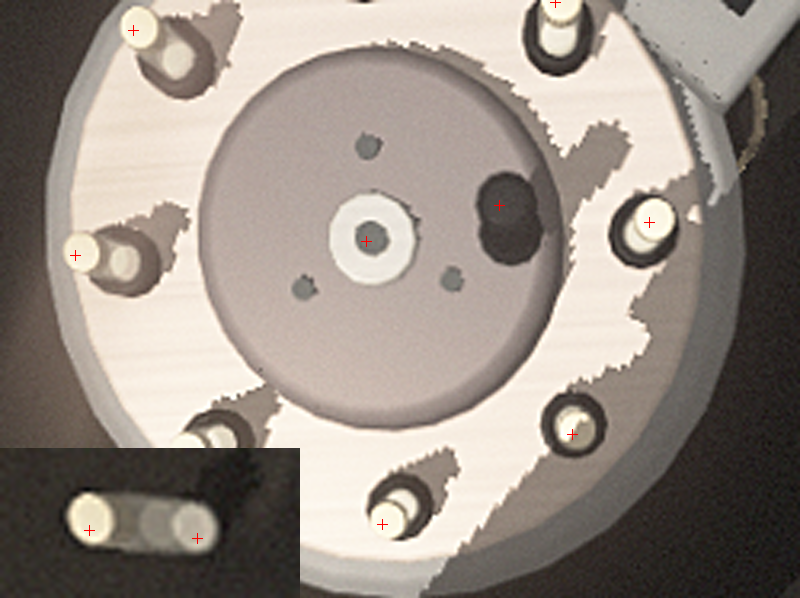

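```bash
python3 - <<'E'
from h import *
k=3.2
v=np.array([(142,27),(82,251),(387,520),(573,423),(654,218),(563,8),(372,238),(508,203)],float)
px=(v+.5)/k-.5+[120,0]
idx=[0,1,3,4,5,6,8]
def f(p):
    P=np.r_[model(p)[idx],[[p[0]+.038*np.sin(p[2]),p[1]-.038*np.cos(p[2]),.122]]]
    return (proj("wrist",P)-px).ravel()
r=least_squares(f,[.5655,.0323,.503]);p=r.x
print(p[:2],np.degrees(p[2]),f(p).reshape(-1,2).round(1).tolist())
print("pin",p[0]+.038*np.sin(p[2]),p[1]-.038*np.cos(p[2]))
M=atz("wrist",[[173.9,170]],.047)[0];d=M[:2]-p[:2];print("mark",M,np.hypot(*d),np.degrees(np.arctan2(d[1],d[0])))
b=(np.array([[92,519],[195,527]])-[0,448]+.5)/5-.5+[15,75]
print("vial top",atz("wrist",b[:1],.034),"base",atz("wrist",b[1:],0))
E
```

```text
[0.56690097 0.03116332] 28.627677752952273 [[-0.7, -0.5], [-0.3, -0.1], [-0.1, 0.4], [1.2, 2.7], [0.5, 0.6], [-0.1, -2.5], [-0.1, 0.1], [-0.4, -0.2]]
pin 0.5851073772078939 -0.0021912442572681705
mark [0.45769038 0.05400621 0.047     ] 0.11157397423140503 168.1861197678468
vial top [[0.46794766 0.22050334 0.034     ]] base [[4.67620970e-01 2.21617234e-01 5.55111512e-17]]
```

>>> {"name": "apply_moves", "arguments": {
  "targets": [
    {"translation": [0.31,-0.01,0],"twist": -0.4,"hand": 0},
    {"translation": [0.31,0,0],"twist": 0,"hand": 0},
    {"translation": [0,0,0.35],"twist": 0,"hand": 0},
    {"translation": [0,0,0.35],"twist": 0,"hand": 0},
    {"translation": [0,0,0.35],"twist": 0,"hand": 0},
    {"translation": [0,0,0.25],"twist": 0,"hand": 0},
    {"translation": [0,0,0.1],"twist": 0,"hand": 0},
    {"translation": [0,0,0],"twist": 0,"hand": 0}
  ]
}}

```text
time: 3.4
tool_pos: [0.5473, -0.0229, 0.1118]
tool_rot: [-0.001, 0.969, 0.246, -0.002]
contact_force: [-0.4, 0.3, 0.3]
gripper_width: -0.002
grasp_force: 0.0
```

```bash
python3 - <<'E'
from h import *
s=state();print(s["time"],s["tool_pos"],np.degrees(2*np.arctan2(s["tool_rot"][2],s["tool_rot"][1])),s["contact_force"],s["joint_pos"])
save("wrist","w2.png");save("side","s2.png")
c=cv2.imread("pics/s2.png")[140:260,220:380]
w=cv2.imread("pics/w2.png")
cv2.imwrite("pics/c2.png",np.hstack([cv2.resize(c,(400,300),interpolation=2),cv2.resize(w,(400,300))]))
E
```

```text
3.4 [ 0.54733328 -0.02287936  0.11177282] 28.48734991966654 [-0.39574844  0.30429332  0.31225126] [-1.77617823e-01  3.18757545e-03  1.91039318e+00 -5.60827077e-05
  1.23129788e+00  8.95999216e-01]
```

View pics/c2.png

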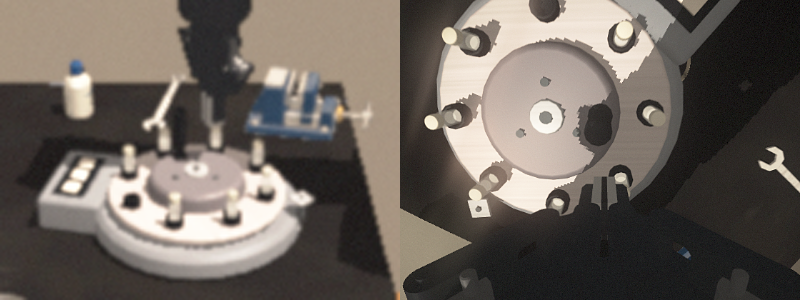

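Fingers are behind the pin and in line with it: fingertips at (603,180) and pin at (597,120) in the right panel, all clear. I'll approach and push.

>>> {"name": "apply_moves", "arguments": {
  "targets": [
    {"translation": [0.1,-0.01,0],"twist": 0,"hand": 0},
    {"translation": [0.08,0,0],"twist": 0,"hand": 0},
    {"translation": [0.04,0,0],"twist": 0,"hand": 0},
    {"translation": [0.02,0,0],"twist": 0,"hand": 0},
    {"translation": [0.02,0,0],"twist": 0,"hand": 0},
    {"translation": [0.0388,0.016,0],"twist": -1,"hand": 0},
    {"translation": [0.0388,0.016,0],"twist": -1,"hand": 0},
    {"translation": [0.0388,0.016,0],"twist": -1,"hand": 0}
  ]
}}

```text
time: 4.3
tool_pos: [0.5827, -0.0063, 0.1132]
tool_rot: [-0.0, 0.92, 0.391, -0.001]
contact_force: [-3.3, -0.7, 0.5]
gripper_width: 0.004
grasp_force: 1.1
```

```bash
cat >> h.py <<'E'
C=np.array([.566,.032])
def rep():
    s=state();y=2*np.arctan2(s["tool_rot"][2],s["tool_rot"][1]);d=s["tool_pos"][:2]-C
    t=np.array([np.cos(y),np.sin(y)]);o=np.array([t[1],-t[0]])
    print("t",s["time"],"pos",s["tool_pos"].round(4),"yaw",np.degrees(y).round(1),"D",(-d@t).round(4),"rad",(d@o).round(4),"F",s["contact_force"].round(1))
def tops(cam="top"):
    im=grab_frame(cam);return im
E
python3 - <<'E'
from h import *
rep();save("side","s3.png");save("top","t3.png")
a=cv2.imread("pics/s3.png")[160:260,220:360];b=cv2.imread("pics/t3.png")[150:250,240:380]
cv2.imwrite("pics/c3.png",np.hstack([cv2.resize(x,(400,286),interpolation=2) for x in(a,b)]))
E
```

```text
t 4.3 pos [ 0.5827 -0.0063  0.1132] yaw 46.0 D 0.016 rad 0.0386 F [-3.3 -0.7  0.5]
```

View pics/c3.png

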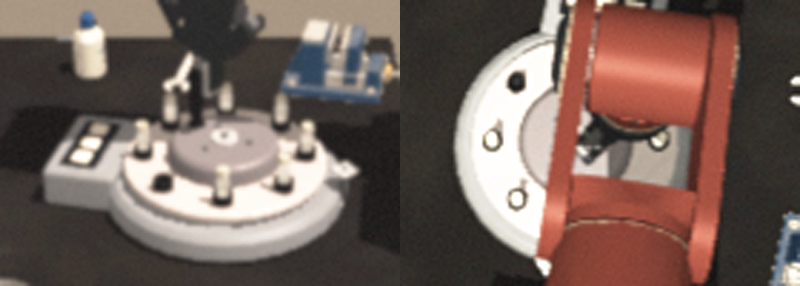

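The pin is being pushed with about 3 N, and the empty holder has moved round (side panel (162,183)). Continuing.

>>> {"name": "apply_moves", "arguments": {
  "targets": [
    {"translation": [0.0388,0.014,0],"twist": -1,"hand": 0},
    {"translation": [0.0388,0.014,0],"twist": -1,"hand": 0},
    {"translation": [0.0388,0.014,0],"twist": -1,"hand": 0},
    {"translation": [0.0388,0.014,0],"twist": -1,"hand": 0},
    {"translation": [0.0388,0.014,0],"twist": -1,"hand": 0},
    {"translation": [0.0388,0.014,0],"twist": -1,"hand": 0},
    {"translation": [0.0388,0.014,0],"twist": -1,"hand": 0},
    {"translation": [0.0388,0.014,0],"twist": -1,"hand": 0}
  ]
}}

```text
time: 5.2
tool_pos: [0.606, 0.0161, 0.1134]
tool_rot: [0.001, 0.697, 0.717, -0.0]
contact_force: [2.3, -2.6, -0.5]
gripper_width: -0.005
grasp_force: 1.4
```

```bash
python3 - <<'E'
from h import *
rep()
E
```

```text
t 5.2 pos [0.606  0.0161 0.1134] yaw 91.7 D 0.017 rad 0.0396 F [ 2.3 -2.6 -0.5]
```

>>> {"name": "apply_moves", "arguments": {
  "targets": [
    {"translation": [0.0388,0.012,0.0],"twist": -1,"hand": 0},
    {"translation": [0.0388,0.012,0],"twist": -1,"hand": 0},
    {"translation": [0.0388,0.012,0],"twist": -1,"hand": 0},
    {"translation": [0.0388,0.012,0],"twist": -1,"hand": 0},
    {"translation": [0.0388,0.012,0],"twist": -1,"hand": 0},
    {"translation": [0.0388,0.012,0],"twist": -1,"hand": 0},
    {"translation": [0.0388,0.012,0],"twist": -1,"hand": 0},
    {"translation": [0,0,0],"twist": 0,"hand": 0}
  ]
}}

```text
time: 6.0
tool_pos: [0.6052, 0.0449, 0.1138]
tool_rot: [0.001, 0.41, 0.912, 0.0]
contact_force: [1.3, 0.4, 1.0]
gripper_width: 0.002
grasp_force: 0.5
```

```bash
python3 - <<'E'
from h import *
rep();save("wrist","w4.png");save("side","s4.png")
a=cv2.imread("pics/s4.png")[160:260,220:360];b=cv2.imread("pics/w4.png")
cv2.imwrite("pics/c4.png",np.hstack([cv2.resize(a,(400,300),interpolation=2),cv2.resize(b,(400,300))]))
E
```

```text
t 6.0 pos [0.6052 0.0449 0.1138] yaw 131.6 D 0.0163 rad 0.0379 F [1.3 0.4 1. ]
```

View pics/c4.png

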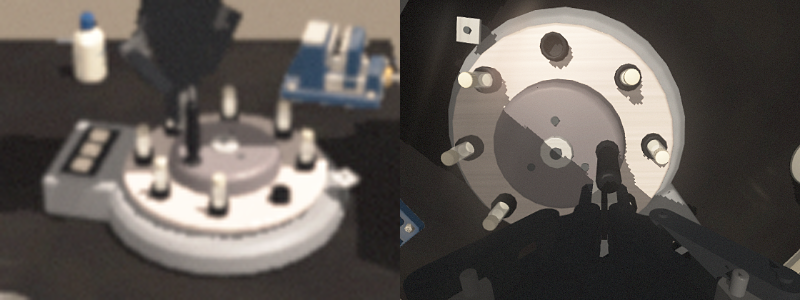

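```bash
python3 - <<'E'
from h import *
px=np.array([[217,63],[217,214],[95,42]],float)
e=atz("wrist",px[:1],.056)[0];n=atz("wrist",px[1:2],.068)[0];m=atz("wrist",px[2:],.047)[0]
A=lambda v:np.degrees(np.arctan2(v[1],v[0]))
print(e,n,m,A(e-n),A(m-n),np.hypot(*(e-n)[:2]),np.hypot(*(m-n)[:2]))
E
```

```text
[0.51663312 0.09179281 0.056     ] [0.56594526 0.03393458 0.068     ] [0.45749373 0.05731038 0.047     ] 130.44070521777007 167.83646959964221 0.07602145474705409 0.11094216086401576
```

>>> {"name": "apply_moves", "arguments": {
  "targets": [
    {"translation": [0.0388,0.015,0.0],"twist": -1,"hand": 0},
    {"translation": [0.0388,0.015,0],"twist": -1,"hand": 0},
    {"translation": [0.0388,0.015,0],"twist": -1,"hand": 0},
    {"translation": [0.0388,0.015,0],"twist": -1,"hand": 0},
    {"translation": [0.0388,0.015,0],"twist": -1,"hand": 0},
    {"translation": [0.0194,0.008,0],"twist": -0.5,"hand": 0},
    {"translation": [0,0,0],"twist": 0,"hand": 0},
    {"translation": [0,0,0],"twist": 0,"hand": 0}
  ]
}}

```text
time: 6.9
tool_pos: [0.5921, 0.0635, 0.1132]
tool_rot: [-0.0, 0.147, 0.989, 0.0]
contact_force: [0.7, 0.2, 0.7]
gripper_width: -0.003
grasp_force: 0.4
```

```bash
python3 - <<'E'
from h import *
rep();im=save("wrist","w5.png");
q=proj("wrist",[[.4579,.0555,.047],[.4915,.0475,.056]]);print(q)
a=cv2.imread("pics/w5.png")
cv2.imwrite("pics/c5.png",cv2.resize(a[0:300,100:500],(800,600),interpolation=2))
for x in("side","top"):
    grab_frame(x);print(x,[(r["point"],r["score"]) for r in recognise(x,"waiting_vial")])
E
```

```text
t 6.9 pos [0.5921 0.0635 0.1132] yaw 163.1 D 0.0158 rad 0.0378 F [0.7 0.2 0.7]
[[1.95317372e+02 1.48123938e-01]
 [1.98376017e+02 6.80502207e+01]]
side [([0.4637, 0.2287, 0.0214], 0.5), ([0.5778, 0.0764, 0.0444], 0.47)]
top []
```

View pics/c5.png

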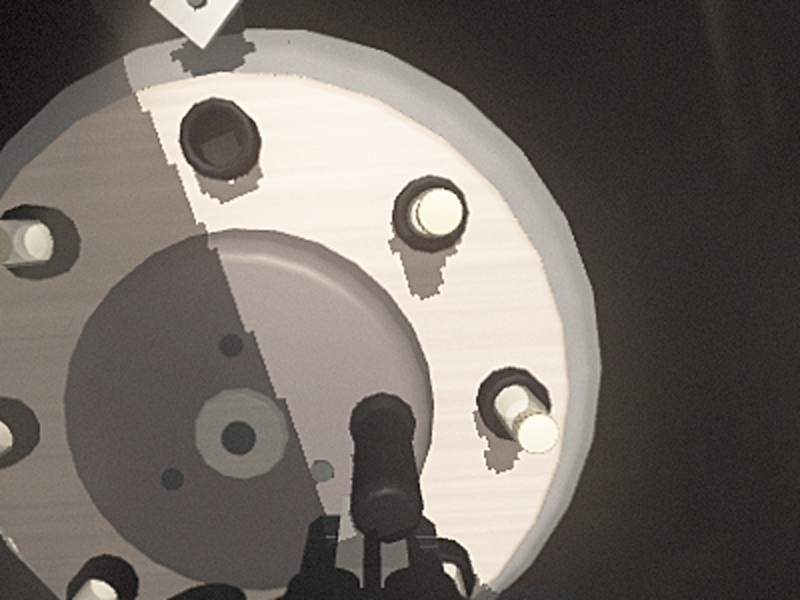

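```bash
python3 - <<'E'
from h import *
px=np.array([[219,136],[239.5,436],[203,47],[439,212],[538,433],[198,3]],float)
px=(px+.5)/2-.5+[100,0]
z=[.056,.068,.047,.08,.08,.047]
P=[atz("wrist",px[i:i+1],z[i])[0] for i in range(6)]
A=lambda v:np.degrees(np.arctan2(v[1],v[0]))
n=P[1]
for p in P:print(p.round(4),A(p-n).round(2),np.hypot(*(p-n)[:2]).round(4), "fixed C",A(p[:2]-C).round(2))
E
```

```text
[0.4931 0.0527 0.056 ] 166.08 0.0758 fixed C 164.15
[0.5667 0.0345 0.068 ] 0.0 0.0 fixed C 74.7
[0.4694 0.0545 0.047 ] 168.35 0.0994 fixed C 166.88
[0.5271 0.0985 0.08  ] 121.71 0.0753 fixed C 120.33
[0.5841 0.1081 0.08  ] 76.72 0.0757 fixed C 76.65
[0.459  0.0568 0.047 ] 168.26 0.11 fixed C 166.93
```

>>> {"name": "apply_moves", "arguments": {
  "targets": [
    {"translation": [0.006,0.003,0.0],"twist": -0.15,"hand": 0},
    {"translation": [0.006,0.003,0],"twist": -0.15,"hand": 0},
    {"translation": [0,0,0],"twist": 0,"hand": 0},
    {"translation": [0,0,0],"twist": 0,"hand": 0}
  ]
}}

```text
time: 7.55
tool_pos: [0.5911, 0.0644, 0.1132]
tool_rot: [-0.0, 0.131, 0.991, -0.0]
contact_force: [1.2, -0.7, -0.1]
gripper_width: -0.004
grasp_force: 0.8
```

```bash
python3 - <<'E'
from h import *
rep();save("wrist","w6.png")
# track features w5->w6 -> fit from template matches
a=cv2.imread("pics/w5.png",0);b=cv2.imread("pics/w6.png",0)
pts=np.array([[209.2,67.7],[319.2,105.7],[368.7,216.2],[219.5,217.7]],np.float32).reshape(-1,1,2)
c,st,e=cv2.calcOpticalFlowPyrLK(a,b,pts,None,winSize=(31,31));c=c.reshape(-1,2);print(c.round(1).tolist(),st.ravel(),e.ravel())
z=[.056,.08,.08,.068];P=[atz("wrist",c[i:i+1],z[i])[0] for i in range(4)];n=P[3]
print(n)
for i,k in enumerate((0,45,90)):
    d=(P[i]-n);print(np.degrees(np.arctan2(d[1],d[0]))+k,np.hypot(*d[:2]))
E
```

```text
t 7.55 pos [0.5911 0.0644 0.1132] yaw 164.9 D 0.0159 rad 0.0378 F [ 1.2 -0.7 -0.1]
[[209.1999969482422, 67.80000305175781], [319.20001220703125, 105.80000305175781], [368.6000061035156, 216.1999969482422], [219.5, 217.8000030517578]] [1 1 1 1] [3.021267  2.8673258 3.663469  1.6255203]
[0.56661167 0.03455127 0.068     ]
167.88212797132584 0.07583817544765675
168.50218063344505 0.07531269302301487
168.51773133408489 0.07561109795403508
```

>>> {"name": "apply_moves", "arguments": {
  "targets": [
    {"translation": [-0.1,0,0],"twist": 0,"hand": 0},
    {"translation": [-0.15,0,0],"twist": 0,"hand": 0},
    {"translation": [0,0,-0.3],"twist": 0,"hand": 0},
    {"translation": [0,0,-0.4],"twist": 0,"hand": 0},
    {"translation": [0,0,-0.4],"twist": 0,"hand": 0},
    {"translation": [0,0,-0.2],"twist": 0,"hand": 0},
    {"translation": [0,0,0],"twist": 0,"hand": 0},
    {"translation": [0,0,0],"twist": 0,"hand": 0}
  ]
}}

```text
time: 8.4
tool_pos: [0.6155, 0.0581, 0.243]
tool_rot: [-0.0, 0.131, 0.991, 0.0]
contact_force: [-0.4, -0.6, -0.3]
gripper_width: -0.0
grasp_force: 0.0
```

```bash
python3 - <<'E'
from h import *
rep();save("wrist","w7.png");a=cv2.imread("pics/w7.png")
a=a[:]
p=[.5662,.0335,np.radians(168.3)]
q=proj("wrist",np.r_[model(p),[[.4585,.0558,.047],[p[0]+.038*np.sin(p[2]),p[1]-.038*np.cos(p[2]),.122],[.4672,.2210,.034]]])
print(q.round(1).tolist())
x0=int(max(0,min(q[:9,0].min()-45,560-300)));y0=int(max(0,min(q[:9,1].min()-40,420-225)))
print(x0,y0)
k=800/300;cv2.imwrite("pics/c7.png",cv2.resize(a[y0:y0+225,x0:x0+300],(800,600),interpolation=2))
E
```

```text
t 8.4 pos [0.6155 0.0581 0.243 ] yaw 164.9 D 0.041 rad 0.038 F [-0.4 -0.6 -0.3]
[[172.2, 86.9], [155.5, 154.3], [189.2, 212.7], [250.9, 232.9], [309.1, 206.0], [332.9, 143.4], [303.7, 77.9], [239.1, 57.9], [244.9, 147.2], [237.1, 18.7], [288.3, 151.3], [418.4, -16.0]]
110 17
```

```bash
python3 - <<'E'
import cv2
a=cv2.imread("pics/w7.png");cv2.imwrite("pics/c7b.png",cv2.resize(a[0:225,110:410],(800,600),interpolation=2))
E
```

```text
(no output)
```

View pics/c7b.png

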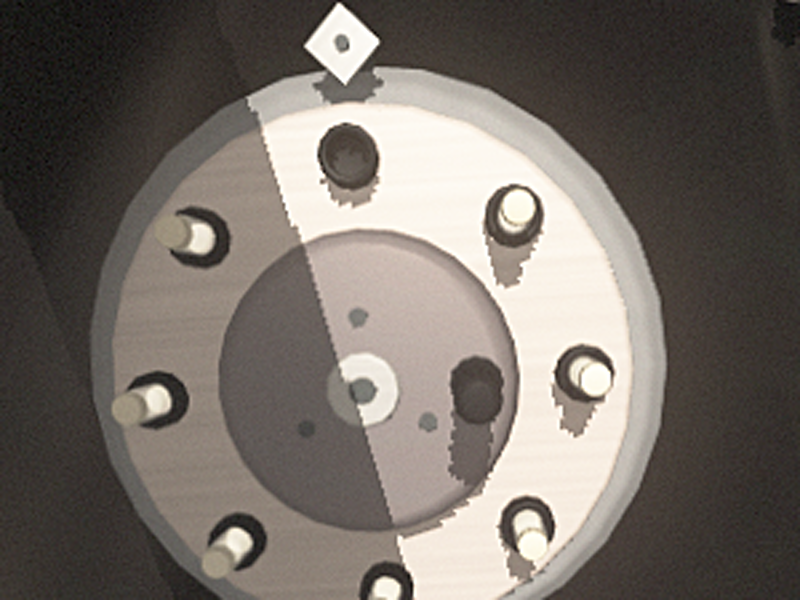

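The empty holder (348,153) now lies on the line from the nut (363,389) to the arrowhead (342,43). A fit will confirm it.

```bash
python3 - <<'E'
from h import *
v=np.array([(171,232),(129,408),(217,563),(533,546),(595,377),(518,207),(348,153),(363,389)],float)
px=(v+.5)/(8/3)-.5+[110,0]
idx=[0,1,2,4,5,6,7,8]
f=lambda p:(proj("wrist",model(p)[idx])-px).ravel()
p=least_squares(f,[.566,.033,2.94]).x
print(p[:2],np.degrees(p[2]),f(p).reshape(-1,2).round(1).tolist())
for u in((342,43),(344,84),(342.5,43)):
    M=atz("wrist",(np.array([u])+.5)/(8/3)-.5+[110,0],.047)[0];d=M[:2]-p[:2];print(np.hypot(*d),np.degrees(np.arctan2(d[1],d[0])))
print("mouth",p[:2]+.076*np.array([np.cos(p[2]),np.sin(p[2])]))
t=state()["tool_pos"];print(t)
E
```

```text
[0.56542235 0.03471403] 168.4755698493532 [[-0.7, -0.9], [-1.5, 0.6], [-0.7, 0.9], [0.8, 0.2], [1.3, 0.8], [0.8, -1.0], [-0.3, -0.4], [0.2, 0.4]]
0.11128612465554233 168.36604407228987
0.09870397450929654 168.61556349734755
0.11127476748328981 168.2819708754874
mouth [0.49095454 0.04989775]
[0.6147853  0.05807911 0.24151956]
```

Aligned to within about 0.3°. Now to the loose vial; I'll measure it on the way.

>>> {"name": "apply_moves", "arguments": {
  "targets": [
    {"translation": [0.31,0.3,0],"twist": 0,"hand": 0},
    {"translation": [0.31,0.3,0],"twist": 0,"hand": 0},
    {"translation": [0.31,0.3,0.15],"twist": 0,"hand": 0},
    {"translation": [0.31,0.3,0.15],"twist": 0,"hand": 0},
    {"translation": [0,0,0.3],"twist": 0,"hand": 0},
    {"translation": [0,0,0],"twist": 0,"hand": 0},
    {"translation": [0,0,0],"twist": 0,"hand": 0}
  ]
}}

```text
time: 9.15
tool_pos: [0.5257, 0.2057, 0.1812]
tool_rot: [-0.002, 0.131, 0.991, -0.001]
contact_force: [-0.2, 0.4, 0.3]
gripper_width: -0.001
grasp_force: 0.0
```

```bash
cat >> h.py <<'E'
R=lambda a:np.array([[np.cos(a),-np.sin(a)],[np.sin(a),np.cos(a)]])
# wrist camera bias (tool-fixed, yaw-rotated) and carousel centre from three views
_v=[(28.5,.5669,.0312),(131.6,.5659,.0339),(164.9,.5654,.0347)]
_A=np.vstack([np.c_[np.eye(2),R(np.radians(y))] for y,_,_ in _v]);_b=np.array([e for v in _v for e in v[1:]])
_s=np.linalg.lstsq(_A,_b,rcond=None)[0];CC,BIAS=_s[:2],_s[2:]
def blobs():
    g=cv2.imread("pics/w8.png",0);n,l,st,ce=cv2.connectedComponentsWithStats((g>190).astype(np.uint8))
    return [(ce[i],st[i]) for i in range(1,n) if st[i,4]>30]
E
python3 - <<'E'
from h import *
rep();save("wrist","w8.png");print("C,bias",CC,BIAS,(_A@_s-_b).round(4))
y=np.radians(164.9)
print("expect px",proj("wrist",[[.467,.222,.034],[.467,.222,0]]))
for ce,st in blobs():
    P=atz("wrist",ce[None],.034)[0];print(ce.round(1),st,P.round(4),(P[:2]-R(y)@BIAS).round(4))
for q in("waiting_vial","fitting"):
  for r in recognise("wrist",q): print(q,r["point"],r["score"])
E
```

```text
t 9.15 pos [0.5257 0.2057 0.1812] yaw 164.9 D -0.084 rad 0.1572 F [-0.2  0.4  0.3]Traceback (most recent call last):
  File "<stdin>", line 2, in <module>
NameError: name '_A' is not defined
```

```bash
python3 - <<'E'
from h import *
print("C,bias",CC,BIAS)
y=np.radians(164.9)
print("expect px",proj("wrist",[[.467,.222,.034],[.467,.222,0]]))
for ce,st in blobs():
    P=atz("wrist",ce[None],.034)[0];print(ce.round(1),st,P.round(4),(P[:2]-R(y)@BIAS).round(4))
for q in("waiting_vial","fitting"):
  for r in recognise("wrist",q): print(q,r["point"],r["score"])
E
```

```text
C,bias [0.56534206 0.03249721] [ 0.00064888 -0.00179127]
expect px [[286.4707633  122.49963175]
 [286.41389561 121.5111973 ]]
[45.5 40.5] [   0    0  112   97 7741] [0.3548 0.0571 0.034 ] [0.3549 0.0552]
[258.2   4. ] [240   0  50  14 348] [0.3784 0.2242 0.034 ] [0.3785 0.2223]
[233.8  12.5] [223   6  18  13  69] [0.3791 0.2051 0.034 ] [0.3793 0.2032]
[436.8  86.5] [429  83  17  10  95] [0.47   0.3433 0.034 ] [0.4702 0.3414]
[289.  124.3] [283 117  13  15 152] [0.4689 0.2236 0.034 ] [0.469  0.2217]
[198.9 218.9] [ 152  170   84   99 2044] [0.5251 0.1283 0.034 ] [0.5252 0.1264]
[523.7 230.9] [502 188  38  94 394] [0.6113 0.4041 0.034 ] [0.6115 0.4022]
[171.5 230.6] [125 199  78  52 768] [0.529  0.1014 0.034 ] [0.5292 0.0995]
[ 57.  282.2] [   2  202  121  146 8231] [ 0.5494 -0.0246  0.034 ] [ 0.5496 -0.0265]
[363.4 230.9] [ 342  209   44   44 1423] [0.5725 0.2629 0.034 ] [0.5727 0.261 ]
[151.7 244.2] [139 232  27  26 350] [0.5364 0.0796 0.034 ] [0.5366 0.0777]
[275.5 267.8] [268 248  14  46 479] [0.5866 0.1797 0.034 ] [0.5867 0.1778]
[295.7 267.3] [290 248  14  43 470] [0.5907 0.1974 0.034 ] [0.5909 0.1955]
[189.2 270.1] [ 156  251   61   53 1143] [0.5688 0.1036 0.034 ] [0.569  0.1017]
[192.  292.9] [186 290  12   8  45] [0.5915 0.0981 0.034 ] [0.5916 0.0962]
[394.5 350.9] [381 341  26  23 283] [0.7052 0.2688 0.034 ] [0.7054 0.2669]
[175.1 352.5] [165 344  20  19 171] [0.6507 0.0582 0.034 ] [0.6509 0.0563]
[ 61.9 354.1] [ 48 347  25  18 157] [ 0.6262 -0.0595  0.034 ] [ 0.6264 -0.0614]
[523.2 355.5] [508 348  29  16 326] [0.7519 0.3988 0.034 ] [0.752  0.3969]
[  4.2 416. ] [  0 412  10   8  68] [ 0.6927 -0.1773  0.034 ] [ 0.6929 -0.1792]
waiting_vial [0.5297, 0.0597, 0.041] 0.72
waiting_vial [0.4624, 0.2229, 0.0333] 0.48
fitting [0.5391, 0.0486, 0.0507] 0.61
fitting [0.4677, 0.3518, 0.0132] 0.58
```

>>> {"name": "apply_moves", "arguments": {
  "targets": [
    {"translation": [0.3,0,0],"twist": 0,"hand": 0},
    {"translation": [0.3,0,0],"twist": 0,"hand": 0},
    {"translation": [0,0,0.3],"twist": 0,"hand": 0},
    {"translation": [0,0,0.3],"twist": 0,"hand": 0},
    {"translation": [0,0,0.3],"twist": 0,"hand": 0},
    {"translation": [0,0,0.15],"twist": 0,"hand": 0},
    {"translation": [0,0,0],"twist": 0,"hand": 0},
    {"translation": [0,0,0],"twist": 0,"hand": 0}
  ]
}}

```text
time: 10.1
tool_pos: [0.47, 0.2218, 0.0797]
tool_rot: [0.001, 0.131, 0.991, 0.0]
contact_force: [-0.4, -0.0, 0.5]
gripper_width: 0.002
grasp_force: 0.0
```

```bash
python3 - <<'E'
from h import *
rep();save("side","s9.png");g=save("wrist","w9.png")
# side view: project expected tip and cap
t=state()["tool_pos"]
print("side proj tip,cap",proj("side",[t-[0,0,.022],[.4675,.2218,.034],[.4675,.2218,0]]).round(1).tolist())
im=cv2.imread("pics/s9.png",0);print(im[246:280:1,336:347])
E
```

```text
t 10.1 pos [0.47   0.2218 0.0797] yaw 164.9 D -0.1421 rad 0.1582 F [-0.4 -0.   0.5]
side proj tip,cap [[339.7, 254.0], [340.5, 262.6], [339.7, 274.1]]
[[116  82  53  47  43  48  49  69 105 129 121]
 [118  82  49  43  44  47  55  88 135 149 131]
 [118  81  51  47  47  50  56  94 143 153 124]
 [117  79  49  52  47  52  63 101 145 150 109]
 [115  76  50  53  51  50  61 104 145 145 105]
 [113  75  48  50  46  49  64 105 144 141 102]
 [106  69  51  47  50  51  64 103 140 135  96]
 [104  73  51  48  49  54  65 110 141 131  87]
 [104  87  69  64  59  55  75 117 138 120  78]
 [101  99  91  87  84  85  97 126 131  99  62]
 [ 70  78  85  94 101 104 113 125 115  79  56]
 [ 55  58  61  66  74  79  84  86  77  61  53]
 [ 56  50  54  53  56  54  56  56  56  53  54]
 [ 53  52  55  53  51  55  54  55  51  52  52]
 [ 55  54  52  56  63  69  59  54  54  57  54]
 [ 53  54  58  80 115 126 103  70  58  56  57]
 [ 54  56  78 140 204 222 195 134  75  55  56]
 [ 53  58 103 193 245 251 248 210 112  59  58]
 [ 49  60 100 186 244 251 251 234 137  65  59]
 [ 52  58  86 149 207 228 237 223 134  62  58]
 [ 56  59  95 147 181 204 219 200 115  61  58]
 [ 56  67 116 173 191 197 205 183 111  64  59]
 [ 55  70 123 188 204 205 199 175 105  62  64]
 [ 62  74 136 205 220 214 201 163  97  64  59]
 [ 68  82 150 217 229 225 216 165  95  59  62]
 [ 63  85 151 217 228 227 217 165  93  57  57]
 [ 50  79 153 215 228 227 215 159  89  57  59]
 [ 45  80 158 224 237 240 227 156  82  62  61]
 [ 46  86 161 228 241 246 234 158  79  61  59]
 [ 58  77 134 204 227 234 210 132  74  61  59]
 [ 61  63  88 127 149 153 126  87  63  59  61]
 [ 59  62  66  69  76  76  70  63  60  60  57]
 [ 62  61  64  62  67  61  65  60  62  62  60]
 [ 61  63  62  61  65  64  61  60  60  58  56]]
```

>>> {"name": "apply_moves", "arguments": {
  "targets": [
    {"translation": [0.02,0,0.05],"twist": 0,"hand": 0},
    {"translation": [0,0,0.06],"twist": 0,"hand": 0},
    {"translation": [0,0,0.04],"twist": 0,"hand": 0},
    {"translation": [0,0,0],"twist": 0,"hand": 0},
    {"translation": [0,0,0],"twist": 0,"hand": 0},
    {"translation": [0,0,0],"twist": 0,"hand": 0},
    {"translation": [0,0,0],"twist": 0,"hand": 0},
    {"translation": [0,0,0],"twist": 0,"hand": 0}
  ]
}}

```text
time: 11.0
tool_pos: [0.4671, 0.2223, 0.0635]
tool_rot: [0.0, 0.131, 0.991, 0.0]
contact_force: [0.3, -1.0, 0.1]
gripper_width: 0.001
grasp_force: 0.0
```

```bash
python3 - <<'E'
from h import *
rep();save("side","s10.png")
im=cv2.imread("pics/s10.png",0);print(im[256:266,334:348])
E
```

```text
t 11.0 pos [0.4671 0.2223 0.0635] yaw 164.9 D -0.145 rad 0.1581 F [ 0.3 -1.   0.1]
[[ 53  69 102 110  76  51  50  51  52  69 110 141 139  99]
 [ 54  72 107 115  77  52  47  48  52  72 113 146 138  97]
 [ 54  75 104 108  73  52  46  48  50  73 115 148 146  95]
 [ 55  75 107 108  73  55  52  50  51  77 116 139 119  79]
 [ 54  69  97 107  89  75  70  65  60  84 122 133  98  66]
 [ 54  58  78  97 101 102 103 101  98 106 127 127  89  62]
 [ 53  52  60  69  86 106 132 142 143 135 128 103  77  60]
 [ 53  53  52  58  80 123 152 163 164 147 102  72  61  59]
 [ 51  52  54  57  85 130 161 172 182 182 116  64  58  59]
 [ 53  52  54  59  83 135 170 184 198 200 125  63  59  59]]
```

Fingertips are about 7 mm above the cap and centred on it. Hold for more than 2 s.

>>> {"name": "apply_moves", "arguments": {
  "targets": [
    {"translation": [0,0,0],"twist": 0,"hand": 0},
    {"translation": [0,0,0],"twist": 0,"hand": 0},
    {"translation": [0,0,0],"twist": 0,"hand": 0},
    {"translation": [0,0,0],"twist": 0,"hand": 0},
    {"translation": [0,0,0],"twist": 0,"hand": 0},
    {"translation": [0,0,0],"twist": 0,"hand": 0},
    {"translation": [0,0,0],"twist": 0,"hand": 0},
    {"translation": [0,0,0],"twist": 0,"hand": 0}
  ]
}}

```text
time: 11.85
tool_pos: [0.4669, 0.2222, 0.0633]
tool_rot: [-0.0, 0.131, 0.991, -0.0]
contact_force: [-0.5, 0.5, -0.3]
gripper_width: -0.002
grasp_force: 0.0
```

>>> {"name": "apply_moves", "arguments": {
  "targets": [
    {"translation": [0,0,0],"twist": 0,"hand": 0},
    {"translation": [0,0,0],"twist": 0,"hand": 0},
    {"translation": [0,0,0],"twist": 0,"hand": 0},
    {"translation": [0,0,0],"twist": 0,"hand": 0},
    {"translation": [0,0,0],"twist": 0,"hand": 0},
    {"translation": [0,0,0],"twist": 0,"hand": 0},
    {"translation": [0,0,0],"twist": 0,"hand": 0},
    {"translation": [0,0,0],"twist": 0,"hand": 0}
  ]
}}

```text
time: 12.65
tool_pos: [0.4669, 0.2222, 0.0633]
tool_rot: [-0.0, 0.131, 0.991, -0.0]
contact_force: [0.2, 0.4, 1.7]
gripper_width: -0.002
grasp_force: 0.0
```

>>> {"name": "apply_moves", "arguments": {
  "targets": [
    {"translation": [0,0,0],"twist": 0,"hand": 0},
    {"translation": [0,0,0],"twist": 0,"hand": 0},
    {"translation": [0,0,0],"twist": 0,"hand": 0},
    {"translation": [0,0,0],"twist": 0,"hand": 0},
    {"translation": [0,0,0],"twist": 0,"hand": 0},
    {"translation": [0,0,-0.2],"twist": 0,"hand": 0},
    {"translation": [0,0,-0.4],"twist": 0,"hand": 0},
    {"translation": [0,0,-0.4],"twist": 0,"hand": 0}
  ]
}}

```text
time: 13.45
tool_pos: [0.466, 0.222, 0.1634]
tool_rot: [-0.001, 0.131, 0.991, -0.001]
contact_force: [0.9, 0.6, 0.3]
gripper_width: -0.004
grasp_force: 0.0
```

>>> {"name": "apply_moves", "arguments": {
  "targets": [
    {"translation": [-0.17,-0.4,0],"twist": 0,"hand": 0},
    {"translation": [-0.18,-0.41,0],"twist": 0,"hand": 0},
    {"translation": [-0.17,-0.4,0],"twist": 0,"hand": 0},
    {"translation": [-0.17,-0.4,0],"twist": 0,"hand": 0},
    {"translation": [0,0,0.2],"twist": 0,"hand": 0},
    {"translation": [0,0,0.2],"twist": 0,"hand": 0},
    {"translation": [0,0,0],"twist": 0,"hand": 0},
    {"translation": [0,0,0],"twist": 0,"hand": 0}
  ]
}}

```text
time: 14.25
tool_pos: [0.4915, 0.0489, 0.1232]
tool_rot: [-0.0, 0.131, 0.991, -0.0]
contact_force: [-0.2, -0.5, -0.0]
gripper_width: -0.004
grasp_force: 0.0
```

```bash
python3 - <<'E'
from h import *
rep();save("side","s11.png");save("wrist","w11.png");t=state()["tool_pos"]
M=CC+.076*np.array([np.cos(np.radians(168.4)),np.sin(np.radians(168.4))])
print("mouth",M,"move world",M-t[:2])
tx=np.array([-.9655,.2605]);ty=np.array([.2605,.9655]);print("tool",tx@(M-t[:2]),ty@(M-t[:2]))
q=proj("side",[[*M,.056],[t[0],t[1],.056]]);print(q)
im=cv2.imread("pics/s11.png",0);u,v=q[0].astype(int);print(u-12,v-12);print(im[v-12:v+12,u-12:u+13])
grab_frame("side")
for n in("waiting_vial","fitting","spare_cap"):print(n,[(r["point"],r["score"]) for r in recognise("side",n)[:2]])
E
```

```text
t 14.25 pos [0.4915 0.0489 0.1232] yaw 164.9 D -0.0763 rad -0.003 F [-0.2 -0.5 -0. ]
mouth [0.49089434 0.04777913] move world [-0.00155796 -0.00131422]
tool 0.0011618582330305634 -0.0016747259449846439
[[326.79454799 213.62196064]
 [326.2208385  213.88312955]]
314 201
[[149 146 141 131 119 129 177 197 188 173 115  76  70  75  76  83  78  66
   55  54  51  52  53  51  50]
 [153 156 154 148 132 133 179 199 196 169 107  59  54  52  55  57  57  54
   51  55  53  50  53  50  52]
 [151 154 156 146 118 124 186 210 202 165 100  56  57  51  53  54  53  54
   55  54  54  52  53  51  51]
 [136 150 154 141 103 100 153 187 180 133  81  66  69  59  57  53  55  54
   56  54  54  50  53  52  51]
 [114 136 150 140  94  62  85 106 100  74  65  91 103  89  69  60  55  54
   53  57  52  51  51  52  52]
 [101 117 139 138 100  57  34  41  37  42  67 111 136 125 103  75  58  53
   52  53  54  51  50  49  50]
 [ 98 103 120 131 109  72  54  48  44  54  87 129 150 151 138 107  71  53
   47  50  48  50  48  46  47]
 [ 95  98 109 128 133 116  99  93  92  98 120 147 154 155 150 134 103  62
   38  37  37  38  35 
[... 1095 characters left out ...]
7 189 170 146 135 139 155 202 240 248
  249 244 192 164 205 239 243]
 [218 225 234 246 248 249 249 248 246 244 239 229 223 225 232 243 248 249
  249 240 214 194 199 215 229]
 [220 223 235 246 248 249 249 250 249 249 248 247 246 247 247 249 249 249
  247 230 208 190 187 184 185]
 [216 217 227 240 247 249 249 249 250 249 249 248 248 249 249 249 249 248
  239 208 177 148 138 139 132]
 [209 204 201 207 239 247 249 249 249 249 248 249 248 249 249 249 250 246
  222 174 141 116 109 110 100]
 [218 209 184 156 210 245 249 250 249 249 248 249 248 249 250 250 248 239
  214 187 151 121 111 106  89]]
waiting_vial []
fitting []
spare_cap [([0.5809, 0.2709, 0.0215], 0.5), ([0.6148, -0.2353, 0.0037], 0.43)]
```

The dark holder tube in the side picture centres at column 326.4, matching the prediction of 326.8. Descend and hold.

>>> {"name": "apply_moves", "arguments": {
  "targets": [
    {"translation": [0.01,-0.015,0.1],"twist": 0,"hand": 0},
    {"translation": [0,0,0.15],"twist": 0,"hand": 0},
    {"translation": [0,0,0.08],"twist": 0,"hand": 0},
    {"translation": [0,0,0.04],"twist": 0,"hand": 0},
    {"translation": [0,0,0],"twist": 0,"hand": 0},
    {"translation": [0,0,0],"twist": 0,"hand": 0},
    {"translation": [0,0,0],"twist": 0,"hand": 0},
    {"translation": [0,0,0],"twist": 0,"hand": 0}
  ]
}}

```text
time: 15.35
tool_pos: [0.4908, 0.0476, 0.0869]
tool_rot: [0.001, 0.131, 0.991, 0.0]
contact_force: [0.3, 0.4, 0.5]
gripper_width: 0.001
grasp_force: 0.0
```

>>> {"name": "apply_moves", "arguments": {
  "targets": [
    {"translation": [0,0,0],"twist": 0,"hand": 0},
    {"translation": [0,0,0],"twist": 0,"hand": 0},
    {"translation": [0,0,0],"twist": 0,"hand": 0},
    {"translation": [0,0,0],"twist": 0,"hand": 0},
    {"translation": [0,0,0],"twist": 0,"hand": 0},
    {"translation": [0,0,0],"twist": 0,"hand": 0},
    {"translation": [0,0,0],"twist": 0,"hand": 0},
    {"translation": [0,0,0],"twist": 0,"hand": 0}
  ]
}}

```text
time: 16.15
tool_pos: [0.4903, 0.0477, 0.0863]
tool_rot: [-0.0, 0.131, 0.991, 0.0]
contact_force: [-0.3, 0.5, -0.0]
gripper_width: 0.002
grasp_force: 0.0
```

>>> {"name": "apply_moves", "arguments": {
  "targets": [
    {"translation": [0,0,0],"twist": 0,"hand": 0},
    {"translation": [0,0,0],"twist": 0,"hand": 0},
    {"translation": [0,0,0],"twist": 0,"hand": 0},
    {"translation": [0,0,0],"twist": 0,"hand": 0},
    {"translation": [0,0,0],"twist": 0,"hand": 0},
    {"translation": [0,0,0],"twist": 0,"hand": 0},
    {"translation": [0,0,0],"twist": 0,"hand": 0},
    {"translation": [0,0,0],"twist": 0,"hand": 0}
  ]
}}

```text
time: 16.95
tool_pos: [0.4904, 0.0476, 0.0863]
tool_rot: [0.0, 0.131, 0.991, -0.0]
contact_force: [0.3, -0.3, -0.7]
gripper_width: -0.003
grasp_force: 0.0
```

```bash
python3 - <<'E'
from h import *
rep();save("side","s12.png")
a=cv2.imread("pics/s0.png" if 0 else "pics/side0.png",0).astype(int);b=cv2.imread("pics/s12.png",0).astype(int)
# bystander area unchanged? compare vial, fitting, cap patches with the start
for n,(x,y) in dict(vial=(341,268),fit=(345,313),cap=(291,283),beaker=(205,250),tw=(260,338)).items():
    print(n,abs(a-b)[y-10:y+11,x-10:x+11].mean().round(1))
E
```

```text
t 16.95 pos [0.4904 0.0476 0.0863] yaw 164.9 D -0.0771 rad -0.0045 F [ 0.3 -0.3 -0.7]
vial 1.9
fit 1.9
cap 1.6
beaker 2.5
tw 2.1
```

>>> {"name": "apply_moves", "arguments": {
  "targets": [
    {"translation": [0,0,0],"twist": 0,"hand": 0},
    {"translation": [0,0,0],"twist": 0,"hand": 0},
    {"translation": [0,0,0],"twist": 0,"hand": 0},
    {"translation": [0,0,0],"twist": 0,"hand": 0},
    {"translation": [0,0,0],"twist": 0,"hand": 0},
    {"translation": [0,0,0],"twist": 0,"hand": 0}
  ]
}}

```text
time: 17.6
tool_pos: [0.4904, 0.0476, 0.0863]
tool_rot: [0.0, 0.131, 0.991, -0.0]
contact_force: [0.2, -0.3, 0.6]
gripper_width: -0.003
grasp_force: 0.0
```

```bash
python3 -c "
from plant import job_done
print(job_done())"
```

```text
the job is handed in; nothing more can be done
None
```

The job is handed in at 17.6 s: I turned the empty holder to within about 0.3° of the loading mark, pointed at the loose vial and then at the empty holder for over two seconds each, and finished there still pointing; the vial, fitting, cap, beaker and tweezers look unmoved in the side camera, but I did not re-check the spanner or the bottle.

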